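# Hook the sprung size gauge over a tile

## Task

Check the loose tile for size on the sprung gauge: take the red tab from under the jar shelf, lift the hook over the tile and draw it out until its pointer is over the yellow stretch of the scale, not beyond it into the red. Then lower the hook behind the tile's far edge and ease it back, never letting it snap, so that the spring holds the tile tight and flush against the steel fence with the hook fully down; let go. Do not bump the jar shelf or disturb the other things on the table.

Things in the scene. Friction and masses are not known exactly. Their poses are not given: they have to be found in the camera images.
- gauge: Fixed grey base plate, 560 long (its x -320 to 240) x 190 x 8 mm. Origin on the table top in the plane of the fence face, midway across; +x is the pull-out direction, z up. Fence: two steel blocks, x -14 to 0, y 25 to 70 mm on either side, tops at z = 30 mm; the hook parks in the gap between them, behind the face.
- yellow_mark (a point): Middle of the yellow stretch of the scale strip on the base plate (gauge x = 177, y = 78, z = 9 mm). Along gauge x the strip is white, then yellow from 166 to 188 mm, then red from 188 to 218 mm.
- tube (a joint): Tilt of the green spring tube (26 mm diameter, 235 long), hinged on a crosswise (y) axis at gauge x = -280, z = 35 mm. 0 = level, lying on its rest (hook fully down); grows to 0.16 rad as the front is lifted; it falls back by its own weight (about 2 N at the tab).
- blade (a joint): Draw of the flat steel blade (16 x 4 mm) out of the tube, m: 0 = fully in, stop at 0.24. A spring pulls it in, 4 N at 0 rising evenly to 12 N at 0.22. The hook's inner face and pointer stand at gauge x = -0.030 + draw: the yellow stretch is draw 0.196 to 0.218; with a tile tight against the fence the draw is 0.170.
- hook: Dark steel hook plate on the blade's outer end. Origin at its inner face (facing the fence) on the blade's centre line, 35 mm above the table when level; +x outward. Plate: x 0 to 8, y +-20, z -23 to 2 mm: its foot is 12 mm above the table when down and must rise at least 10 mm to pass over the tile. A thin red pointer runs to y = 83 mm, its tip bent down over the scale.
- hook_grip (a point): Grip point in the red upright tab on top of the hook, 65 mm above the table when level, 4 mm outward of the hook's inner face, in mid thickness. The tab is 30 mm long (gauge x), 12 mm thick (gauge y: close on it this way) and stands from 37 to 85 mm above the table.
- tile: Loose cream tile with a leaf pattern, 140 (its x) x 100 (y) x 14 mm, about 0.4 kg, lying on the gauge's base plate just outward of the fence, its x roughly along the gauge's x. Origin at the centre of its underside (8 mm above the table).
- rack: Fixed wooden jar shelf over the gauge, same origin and axes as the gauge. Board x -180 to -30, y +-130 mm, underside at z = 170 mm, 14 mm thick, jars and a back board on it; four 18 mm posts at x -165 and -50, y +-118. It hangs over the parked tab: the tool must lean outward (to gauge +x) by 30 to 45 degrees to take it.
- jar_red: Bystander: red jar, 60 mm diameter, 75 mm tall; origin under its centre.
- jar_blue: Bystander: blue jar, 64 mm diameter, 85 mm tall; origin under its centre.
- brush: Bystander: brush, 190 mm long, lying along its x.
- offcut: Bystander: blue-green piece of tile, 90 x 70 x 14 mm; origin under its centre.
- spatula: Bystander: spatula, 200 mm long, lying along its x.
- mug: Bystander: blue mug, 80 mm diameter, 90 mm tall; origin under its centre.
There are look-alikes about, which are no part of the job. What is meant by the tile is not black or orange, and is the larger of those in its own colour.

How it is judged:
By the outcome, as a careful person would: the job done as asked, in the order asked, and still so for the second after the job is handed in, with the robot touching nothing.
It also fails if it takes over 45 s, if anything falls off the work surface, if the arm or the gripper's body presses on something with over 40 N, if the wrist force passes 120 N, or if a joint passes its speed limit or range.

## Robot

A 7-joint arm with a two-finger parallel gripper is mounted at the origin on the work surface. World frame = base frame: x ahead of the robot, y to its left, z up, the work surface at z = 0. Lengths are in m, angles in rad, forces in N, time in s.
With the tool pointing down it reaches from about 0.4 to 0.875 m from the base axis. Payload 19.3 kg.
Tool frame: the origin (TCP) lies midway between the tips of the shut fingers; the grasp point (between the pads) lies 19 mm behind it; x points along the fingers, y is the direction in which the jaws open and shut, and the axes are right-handed (so a half turn about x gives the same grasp; the last joint's range is limited). The gripper opens to 85 mm and grips with 20 to 120 N. Pads are 22 mm wide; open, the fingers measure 114 mm over their backs; the gripper's body (76 mm by 85 mm) begins 54 mm behind the grasp point. The pads swing forward as they close: fully open they stand 13 mm farther back than shut.
Start: joints at [-1.387, 0.521, -0.036, 1.599, 0.021, 1.021, -0.113], TCP at [0.157, 0.605, 0.231] pointing down, gripper open.
Joint ranges: [-2.91, 2.91], [-0.3, 2.13], [-1.5, 1.42], [0.17, 2.43], [-1.26, 4.41], [0.16, 1.93], [-2.52, 2.52]. Speed limits (rad/s): [1.89, 1.89, 2.39, 2.39, 3.01, 3.01, 3.01].

## Interface

Orientations are given as [roll, pitch, yaw] about the fixed x, y, z axes, in that order (R = Rz(yaw) Ry(pitch) Rx(roll)).
In Python, from workcell import telemetry, vision, workorder gives the robot as it stands. The module is installed in compiled form; this text tells all that it offers.
- The arm moves only by the tool play_rows, never from a script. Its argument "deltas" is a list of rows, each a list of 7 numbers: the shift along the world's x, y, z in mm, then the turn, a rotation vector about the world's x, y, z in degrees, then the finger opening in mm, from 0 to 85.4. In form: [[x, y, z, wx, wy, wz, jaw], ...]. A call has 1 to 8 rows; each row shifts and turns the commanded pose from where the row before left it; what a row does not reach is not made up. A row lasts 1/8 s, in which the tool goes at most 62.5 mm and 10.7 degrees, less where a joint would pass 70% of its speed; a pose out of reach is approached as far as the arm can. A call with a gripper value outside its range is refused whole. The fingers move at their own pace and stop on an object; "grip_force" is the grip in N (left out, the last holds). Time passes only in rows, so rows that do not move let the fingers close. It gives the time, the measured TCP pose, the force and the opening at its end, in the units of the state.
- telemetry.observe(): the state, without advancing time (a new reading comes with each control period).
- vision.grab_frame(name): name is "side" or "top"; returns the picture (480x640x3 uint8, red, green, blue); there is no depth.
- vision.camera_info(name): a dict with "mtx" (3x3 intrinsics, pixels), "rvec" (rotation vector, rad) and "tvec" (3), from world to camera coordinates, as OpenCV has them. Camera axes: x right, y down, z forward; pixel columns grow to the right and rows downward; lengths in m; the calibration is good to about 2 mm. A picture is of the moment at which its call begins. camera_info takes no time and is no camera call.
- workorder.job_done(): hands the job in, once; it reports no verdict.
The state is a dict: "clock": time; "qpos": joint angles; "qd": joint speeds; "joint_efforts": joint torques, N m; "position": TCP position; "tool_rot": TCP orientation; "force": force on the tool from outside, world axes, zero at the start; "moment": the same for the moment, N m; "grip_width": finger opening in m.
Only numpy, scipy, OpenCV 4.12 (cv2) and the standard library are available. Lean on these libraries where they do the work, as an engineer would, in place of code of your own. Each camera call takes 0.05 s, during which the arm holds its last target. There are 200 camera calls.

## Working session

There is one attempt and no reset: what is moved stays moved. The work goes in short steps, Python scripts to look and compute and a tool call to move; the robot and the scene stay as the last step left them, time stands still between calls to the robot, and variables do not carry over. Pictures are saved under pics/ and viewed, about 8 in all and at most 12, crops included, and the job is handed in when it is done.

Besides the shell and the picture viewer there is one more tool, called after "Emit:" as name(argument=value, ...) on one line, values as JSON. play_rows: Moves the arm, as the interface text tells. Its arguments: {"type":"object","properties":{"deltas":{"type":"array","items":{"type":"array","items":{"type":"number"}}},"grip_force":{"type":"number"}},"required":["deltas"]}

```bash
mkdir -p pics; ls; python3 - <<'E'
from workcell import telemetry, vision
import cv2
for n in("side","top"):
    im=vision.grab_frame(n); cv2.imwrite(f"pics/{n}0.png",im[:,:,::-1])
    c=vision.camera_info(n); print(n,c)
print(telemetry.observe())
E
```

```text
pics
side {'mtx': array([[601.24009259,   0.        , 324.88696789],
       [  0.        , 601.24009259, 246.41874387],
       [  0.        ,   0.        ,   1.        ]]), 'rvec': array([ 2.19219279, -1.29331037,  0.44863865]), 'tvec': array([-0.27065811,  0.41132528,  1.11431726])}
top {'mtx': array([[619.8306289 ,   0.        , 317.20016766],
       [  0.        , 619.8306289 , 245.90944429],
       [  0.        ,   0.        ,   1.        ]]), 'rvec': array([ 2.1227083 , -2.15333747,  0.19852938]), 'tvec': array([-0.00352512,  0.54222662,  1.23830923])}
{'clock': 0.1, 'qpos': array([-1.38718197,  0.52195132, -0.03635687,  1.59993082,  0.02121476,
        1.02109327, -0.11282449]), 'qd': array([-0.00104623, -0.00059267, -0.00202807, -0.00062531,  0.00034124,
       -0.00082865,  0.00114277]), 'joint_efforts': array([ 3.31928866e-03, -9.28476191e+01,  1.98417261e+00, -3.70531833e+01,
        1.82234641e-02,  5.33533850e-03,  1.32232572e-06]), 'position': array([0.15688229, 0.60468939, 0.23079211]), 'tool_rot': array([-1.50367773,  1.56979905, -1.75749467]), 'force': array([ 0.55334648,  0.62441063, -0.4210535 ]), 'moment': array([ 0.02670966,  0.0213163 , -0.01853262]), 'grip_width': 0.08506149341662463}
```

View pics/top0.png

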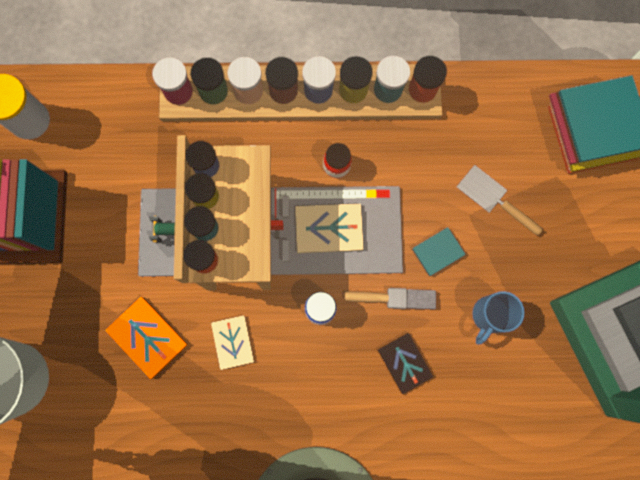

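View pics/side0.png

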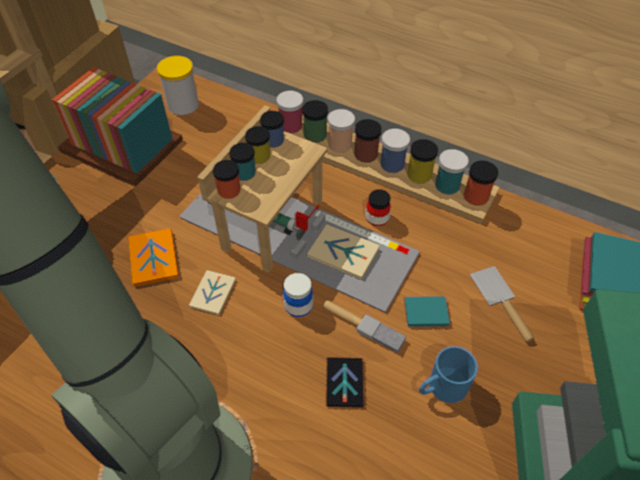

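The top view shows the gauge at pixels (140–403, 187–275), with the red tab at about (277,225) and the scale's yellow and red at (371–385, 194). Tile candidates are cream on the gauge (329,229), small cream (232,342), orange (147,338) and black (406,363). The larger cream one on the gauge fits, and I'll confirm it in a crop.

```bash
cat > h.py <<'E'
import numpy as np, cv2
from workcell import telemetry, vision
def cam(n):
    c=vision.camera_info(n); R=cv2.Rodrigues(c["rvec"])[0]; return c["mtx"],R,c["tvec"].ravel(),c["rvec"]
def ray(n,uv):
    K,R,t,_=cam(n); uv=np.atleast_2d(np.array(uv,float))
    d=(np.linalg.inv(K)@np.c_[uv,np.ones(len(uv))].T).T@R; return -R.T@t,d
def cast(n,uv,z):
    o,d=ray(n,uv); return o+d*((z-o[2])/d[:,2])[:,None]
def proj(n,P):
    K,R,t,rv=cam(n); return cv2.projectPoints(np.atleast_2d(np.array(P,float)),rv,t,K,None)[0][:,0]
def tri(uvt,uvs):
    o1,d1=ray("top",uvt);o2,d2=ray("side",uvs);d1=d1[0];d2=d2[0]
    s=np.linalg.lstsq(np.c_[d1,-d2],o2-o1,rcond=None)[0]
    a=o1+s[0]*d1;b=o2+s[1]*d2; return (a+b)/2,np.linalg.norm(a-b)
def hsv(im): return cv2.cvtColor(im,cv2.COLOR_RGB2HSV)
E
python3 - <<'E'
from h import *
im=cv2.imread("pics/top0.png")[:,:,::-1].copy(); sd=cv2.imread("pics/side0.png")[:,:,::-1].copy()
print("axes px",proj("top",[[0,0,0],[.157,.605,.231],[.5,0,0],[.5,.2,0]]).round())
H=hsv(im)
def comps(n,H,lo,hi,z,roi=None,mn=15):
    m=cv2.inRange(H,lo,hi)
    for c in cv2.findContours(m,cv2.RETR_EXTERNAL,cv2.CHAIN_APPROX_NONE)[0]:
        (x,y,w,h)=cv2.boundingRect(c)
        if cv2.contourArea(c)<mn or not(roi[0]<x<roi[2] and roi[1]<y<roi[3]):continue
        r=cv2.minAreaRect(c); b=cv2.boxPoints(r); P=cast(n,b,z)
        print(n,np.round(r[0],1),"area",cv2.contourArea(c),"ctr",cast(n,r[0],z)[0].round(4),"sides",np.linalg.norm(P[1]-P[0]).round(4),np.linalg.norm(P[2]-P[1]).round(4),"dir",np.degrees(np.arctan2(*(P[1]-P[0])[1::-1])).round(1),np.degrees(np.arctan2(*(P[2]-P[1])[1::-1])).round(1))
S=hsv(sd)
roi=(130,180,410,380)
print("cream");comps("top",H,(15,30,170),(32,130,255),.022,roi,300)
print("yellow");comps("top",H,(22,170,170),(34,255,255),.009,(270,180,410,210),10)
print("red");comps("top",H,(0,170,120),(6,255,255),.009,(265,180,410,260),5)
print("yellow s");comps("side",S,(22,150,150),(34,255,255),.009,(300,200,430,260),5)
print("red s");comps("side",S,(0,170,100),(6,255,255),.009,(280,190,430,260),5)
print("grey");comps("top",H,(0,0,60),(180,50,170),.008,(100,180,410,285),300)
# gauge plate corners guess
print(cast("top",[(401,187),(403.5,272),(140,190),(139,276)],.008).round(4))
a=cv2.resize(im[180:290,130:410],None,fx=2.85,fy=2.85,interpolation=cv2.INTER_CUBIC)
b=cv2.resize(sd[170:310,170:430],None,fx=2.0,fy=2.0,interpolation=cv2.INTER_CUBIC)
o=np.zeros((a.shape[0]+b.shape[0],800,3),np.uint8);o[:a.shape[0],:a.shape[1]]=a[:,:800];o[a.shape[0]:,:b.shape[1]]=b
cv2.imwrite("pics/crop1.png",o[:600,:,::-1]); print(o.shape)
E
```

```text
axes px [[315. 517.]
 [-49. 460.]
 [312. 269.]
 [218. 270.]]
cream
top [231.8 342.2] area 1588.0 ctr [0.3479 0.167  0.022 ] sides 0.0713 0.0994 dir -79.5 -168.4
top [329.3 227.3] area 2794.0 ctr [ 0.5863 -0.038   0.022 ] sides 0.1401 0.1037 dir -88.0 -179.0
yellow
top [371.  193.5] area 55.5 ctr [ 0.6624 -0.1303  0.009 ] sides 0.0174 0.0156 dir -90.7 178.2
red
top [276.5 223. ] area 51.0 ctr [0.5997 0.0747 0.009 ] sides 0.0236 0.0132 dir -90.7 179.7
top [382.5 193. ] area 66.0 ctr [ 0.6633 -0.1553  0.009 ] sides 0.0239 0.0134 dir -90.7 178.0
yellow s
side [392.7 245.1] area 39.0 ctr [ 0.6618 -0.1287  0.009 ] sides 0.0173 0.0207 dir 4.1 -94.5
red s
side [402.6 249.3] area 41.0 ctr [ 0.6619 -0.1543  0.009 ] sides 0.0148 0.0251 dir 6.3 -90.4
side [301.3 221.1] area 151.0 ctr [0.6206 0.0978 0.009 ] sides 0.0526 0.0334 dir 22.6 -74.3
side [377.3 209.4] area 129.0 ctr [ 0.7451 -0.0482  0.009 ] sides 0.0432 0.0569 dir 18.3 -75.3
grey
top [156.6 232. ] area 2455.0 ctr [0.5835 0.3309 0.008 ] sides 0.1891 0.0731 dir 0.5 -92.2
top [336.  230.2] area 9659.5 ctr [ 0.5826 -0.0528  0.008 ] sides 0.284 0.1887 dir -89.7 178.7
[[ 0.6765 -0.1962  0.008 ]
 [ 0.4901 -0.1944  0.008 ]
 [ 0.6766  0.3694  0.008 ]
 [ 0.4893  0.3653  0.008 ]]
(594, 800, 3)
```

View pics/crop1.png

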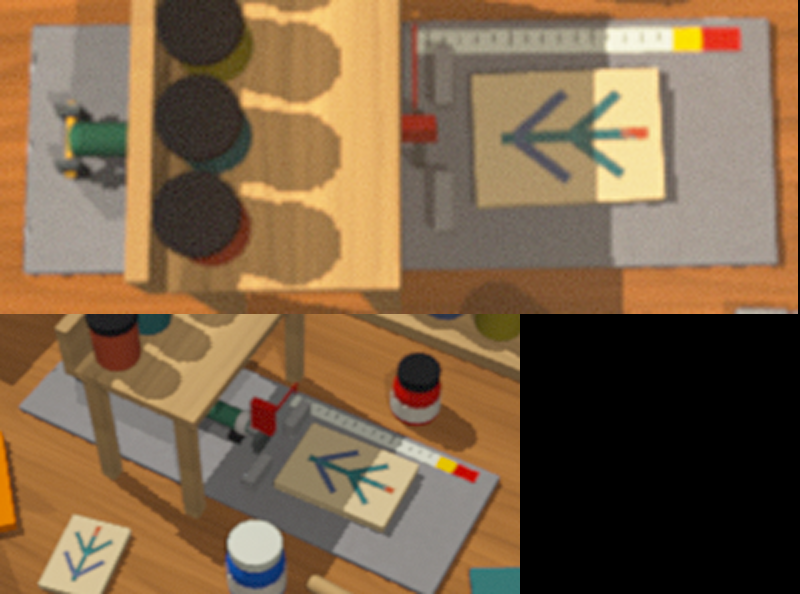

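The crop confirms the larger cream leaf tile on the gauge. It lies about 14 mm outward of the fence, and the gauge's +x is roughly world −y. Next I'll refine the tab and edges and work out the tool turn.

```bash
python3 - <<'E'
from h import *
from scipy.spatial.transform import Rotation as Ro
im=cv2.imread("pics/top0.png")[:,:,::-1].copy(); sd=cv2.imread("pics/side0.png")[:,:,::-1].copy()
H=hsv(im);S=hsv(sd)
m=cv2.inRange(H,(0,150,80),(8,255,255))[195:255,265:300]
ys,xs=np.nonzero(m); 
for x in range(xs.min(),xs.max()+1): r=ys[xs==x]; print(x+265,r.min()+195,r.max()+195,len(r))
r0=ys[(xs+265>=273)&(xs+265<=281)]; 
# edges rows of tab at its top z=.085
for v in (219.5,228.5): print(v,cast("top",[(277,v)],.085).round(4))
m=cv2.inRange(S,(0,150,80),(8,255,255))[200:240,285:325]
c=max(cv2.findContours(m,cv2.RETR_EXTERNAL,cv2.CHAIN_APPROX_NONE,offset=(285,200))[0],key=cv2.contourArea)
print("side tab",cv2.boundingRect(c)); 
for row in m: print(''.join('#' if v else '.' for v in row))
print(proj("side",[[.583+dx,.046+.026+dy,z] for z in (.085,.037) for dx in(-.006,.006) for dy in(-.015,.015)]).round(1))
print("top pred",proj("top",[[.583+dx,.046+.026+dy,.085] for dx in(-.006,.006) for dy in(-.015,.015)]).round(1))
# tile edges, line fits
t=cv2.inRange(H,(15,25,90),(32,140,255))[195:265,290:370]
c=max(cv2.findContours(t,cv2.RETR_EXTERNAL,cv2.CHAIN_APPROX_NONE,offset=(290,195))[0],key=cv2.contourArea)
P=cast("top",cv2.boxPoints(cv2.minAreaRect(cv2.convexHull(c))),.022);print("tile",P.round(4),P.mean(0))
R=Ro.from_euler("xyz",telemetry.observe()["tool_rot"]);print(R.as_matrix().round(3))
for a in (35,40):
  s,k=np.sin(np.radians(a)),np.cos(np.radians(a))
  for sg in(1,-1):
    x=np.array([0,s,-k]);y=np.array([sg,0,0.]);T=Ro.from_matrix(np.c_[x,y,np.cross(x,y)])
    print(a,sg,(T*R.inv()).as_rotvec(degrees=True).round(1))
E
```

```text
271 220 229 10
272 220 229 10
273 220 229 10
274 220 229 10
275 195 229 30
276 220 229 10
277 220 229 10
278 220 229 10
279 221 229 9
280 220 229 10
281 221 229 9
282 221 228 8
219.5 [[0.5908 0.0698 0.085 ]]
228.5 [[0.5722 0.0699 0.085 ]]
side tab (296, 204, 23, 27)
........................................
........................................
........................................
........................................
.................................#......
................................##......
..............................####......
..............................###.......
..............................####......
.............................#..........
............................##..........
............................#...........
............##.............#............
...........######.........#.............
...........#########.....#..............
...........##.########..##..............
............######.######...............
...........##.##########................
...........############.................
...........############.................
...........##
[... 624 characters left out ...]
..................
........................................
........................................
........................................
........................................
[[306.4 219.2]
 [295.1 214.3]
 [309.  215.7]
 [297.7 210.8]
 [306.7 232.3]
 [295.7 227.5]
 [309.3 228.9]
 [298.3 224.1]]
top pred [[283.4 226.1]
 [268.5 226.3]
 [283.3 220.3]
 [268.5 220.5]]
tile [[ 0.6579  0.0449  0.022 ]
 [ 0.6558 -0.1245  0.022 ]
 [ 0.5063 -0.1201  0.022 ]
 [ 0.5086  0.0461  0.022 ]] [ 0.58212579 -0.03841406  0.022     ]
[[-0.     0.251  0.968]
 [-0.001  0.968 -0.251]
 [-1.    -0.001  0.   ]]
35 1 [ 29.8  23.  -73. ]
35 -1 [ 24.7 -31.8 100.9]
40 1 [ 34.   26.2 -72.2]
40 -1 [ 28.1 -36.3  99.8]
```

Emit:
play_rows(deltas=[[0,0,55,0,0,0,85],[0,0,55,0,0,0,70],[10,-30,50,0,0,0,50],[26,-41,30,2.3,1.7,-4.8,50],[26,-41,0,2.3,1.7,-4.8,50],[26,-41,0,2.3,1.7,-4.8,50],[26,-41,0,2.3,1.7,-4.8,50],[26,-41,0,2.3,1.7,-4.8,50]])

```text
clock: 1.1
position: [0.2976, 0.3684, 0.4213]
tool_rot: [2.672, 1.321, 1.994]
force: [1.4, 0.4, -0.1]
grip_width: 0.0502
```

Emit:
play_rows(deltas=[[26,-41,0,2.3,1.7,-4.8,50],[26,-41,0,2.3,1.7,-4.8,50],[26,-41,0,2.3,1.7,-4.8,50],[26,-41,0,2.3,1.7,-4.8,50],[26,-41,0,2.3,1.7,-4.8,50],[26,-41,0,2.3,1.7,-4.8,50],[26,-41,0,2.3,1.7,-4.8,50],[26,-41,0,2.3,1.7,-4.8,50]])

```text
clock: 2.1
position: [0.5056, 0.0407, 0.4212]
tool_rot: [3.025, 0.953, 1.643]
force: [0.0, 0.1, -0.1]
grip_width: 0.0499
```

```bash
cat > s.py <<'E'
from h import *
import sys
from scipy.spatial.transform import Rotation as Ro
a=float(sys.argv[1]); yw=float(sys.argv[2]) if len(sys.argv)>2 else 0
o=telemetry.observe(); R=Ro.from_euler("xyz",o["tool_rot"])
s,k=np.sin(np.radians(a)),np.cos(np.radians(a))
x=np.array([0,s,-k]);y=np.array([1,0,0.]);T=Ro.from_euler("z",yw,degrees=True)*Ro.from_matrix(np.c_[x,y,np.cross(x,y)])
print("t",o["clock"],"tcp",(o["position"]*1e3).round(1),"grasp",((o["position"]-.019*R.as_matrix()[:,0])*1e3).round(1),"F",o["force"].round(1),"w",o["grip_width"])
print("q",o["qpos"].round(2),"turn left",(T*R.inv()).as_rotvec(degrees=True).round(2)); print(R.as_matrix().round(3))
E
python3 s.py 40
```

```text
t 2.1 tcp [505.6  40.7 421.2] grasp [506.4  29.7 436.7] F [ 0.   0.1 -0.1] w 0.049870626165685716
q [-0.32  0.31  0.65  1.67 -0.75  1.53  0.67] turn left [ 4.47  4.24 -9.38]
[[-0.041  0.984  0.174]
 [ 0.578  0.166 -0.799]
 [-0.815  0.067 -0.575]]
```

Emit:
play_rows(deltas=[[20,-20,0,2.3,2.1,-4.7,50],[20,-20,0,2.3,2.1,-4.7,50],[20,-20,-30,0,0,0,50],[18,-20,-40,0,0,0,50],[0,0,-50,0,0,0,50],[0,0,-50,0,0,0,50],[0,0,-40,0,0,0,50],[0,0,0,0,0,0,50]])

```text
clock: 3.1
position: [0.5819, -0.0376, 0.2091]
tool_rot: [-3.137, 0.871, 1.576]
force: [0.8, 0.2, 1.1]
grip_width: 0.0503
```

```bash
python3 s.py 40
```

```text
t 3.1 tcp [581.9 -37.6 209.1] grasp [582.  -49.8 223.7] F [0.8 0.2 1.1] w 0.05028334407039686
q [-0.06  0.73  0.58  1.68 -1.    1.42  0.95] turn left [-0.1  -0.18 -0.1 ]
[[-0.004  1.    -0.001]
 [ 0.644  0.002 -0.765]
 [-0.765 -0.003 -0.644]]
```

Emit:
play_rows(deltas=[[1.5,20,-25,0,0,0,50],[0,20,-25,0,0,0,50],[0,20,-25,0,0,0,50],[0,16,-23,0,0,0,50],[0,0,0,0,0,0,50]])

```text
clock: 3.72
position: [0.5846, 0.0391, 0.114]
tool_rot: [3.14, 0.871, 1.573]
force: [0.4, -0.3, 0.2]
grip_width: 0.0499
```

```bash
python3 s.py 40; python3 - <<'E'
from h import *
a=vision.grab_frame("top");b=vision.grab_frame("side")
cv2.imwrite("pics/t1.png",a[:,:,::-1]);cv2.imwrite("pics/s1.png",b[:,:,::-1])
f=lambda i,x,y:cv2.resize(i[y:y+150,x:x+200],None,fx=2,fy=2,interpolation=cv2.INTER_CUBIC)
cv2.imwrite("pics/c2.png",np.hstack([f(a,230,160),f(b,230,150)])[:,:,::-1])
E
```

```text
t 3.725 tcp [584.6  39.1 114. ] grasp [584.6  26.8 128.5] F [ 0.4 -0.3  0.2] w 0.049877236639146415
q [-0.14  0.83  0.5   1.79 -1.14  1.23  1.04] turn left [-0.1   0.07 -0.21]
[[-0.001  1.     0.004]
 [ 0.644  0.004 -0.765]
 [-0.765  0.001 -0.644]]
```

View pics/c2.png

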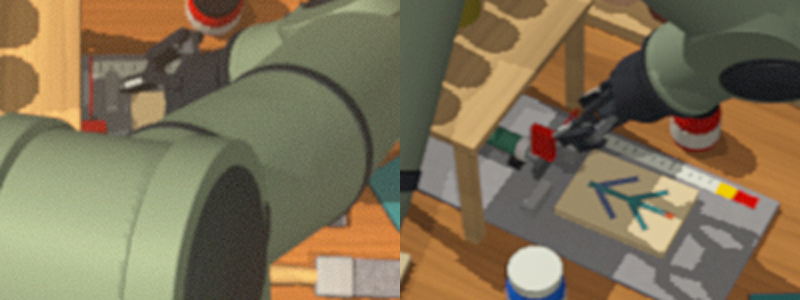

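The side crop shows the open fingers lined up just outward of the red tab at about (540,140), and the rack is clear. Joint 5 is nearing its limit, so I'll reduce the lean to 34°.

Emit:
play_rows(deltas=[[-0.5,6,-10,-3,0,0,50],[-0.5,8,-10,-3,0,0,50],[0,9,-12,0,0,0,50],[0,9,-12,0,0,0,50],[0,0,0,0,0,0,50]])

```text
clock: 4.45
position: [0.5831, 0.0702, 0.0685]
tool_rot: [-3.141, 0.976, 1.573]
force: [-0.2, -0.9, 0.6]
grip_width: 0.0499
```

```bash
python3 s.py 34; python3 - <<'E'
from h import *
b=vision.grab_frame("side");cv2.imwrite("pics/s2.png",b[:,:,::-1])
cv2.imwrite("pics/c3.png",cv2.resize(b[170:290,260:420],None,fx=5,fy=5,interpolation=cv2.INTER_CUBIC)[:,:,::-1])
E
```

```text
t 4.45 tcp [583.1  70.2  68.5] grasp [583.1  59.5  84.3] F [-0.2 -0.9  0.6] w 0.049876598398315035
q [-0.23  0.85  0.49  1.83 -1.18  1.08  1.02] turn left [-0.1  -0.01 -0.12]
[[-0.001  1.     0.002]
 [ 0.561  0.002 -0.828]
 [-0.828 -0.    -0.561]]
```

View pics/c3.png

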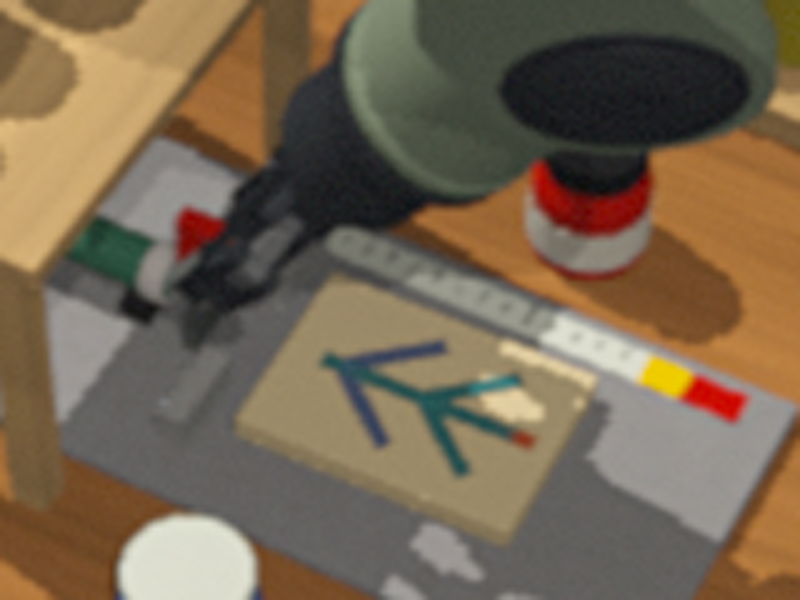

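The near finger is beside the tab and the fence block is below it. I'll go the last 13 mm and close.

Emit:
play_rows(deltas=[[0,7,-7,0,0,0,50],[0,6.5,-7,0,0,0,50],[0,0,0,0,0,0,50],[0,0,0,0,0,0,30],[0,0,0,0,0,0,20],[0,0,0,0,0,0,8],[0,0,0,0,0,0,5],[0,0,0,0,0,0,5]], grip_force=60)

```text
clock: 5.5
position: [0.5839, 0.0832, 0.0555]
tool_rot: [3.138, 0.977, 1.569]
force: [4.2, -2.7, 2.6]
grip_width: 0.0112
```

```bash
python3 s.py 34
```

```text
t 5.5 tcp [583.9  83.2  55.5] grasp [583.8  72.5  71.3] F [ 4.2 -2.7  2.6] w 0.011224139839165932
q [-0.24  0.87  0.46  1.84 -1.2   1.05  1.03] turn left [-0.03  0.12 -0.09]
[[ 0.001  1.     0.002]
 [ 0.56   0.002 -0.829]
 [-0.829  0.002 -0.56 ]]
```

Emit:
play_rows(deltas=[[0,0.5,4,-1,0,0,5],[0,0.5,4.5,-1,0,0,5],[0,0.5,4.5,-1,0,0,5],[0,0.5,4.5,-1,0,0,5],[0,0,0,0,0,0,5]])

```text
clock: 6.12
position: [0.5838, 0.0853, 0.073]
tool_rot: [3.137, 1.047, 1.569]
force: [5.8, -2.4, -2.1]
grip_width: 0.0112
```

```bash
python3 s.py 30; python3 - <<'E'
from h import *
b=vision.grab_frame("side");cv2.imwrite("pics/s3.png",b[:,:,::-1])
cv2.imwrite("pics/c4.png",cv2.resize(b[170:290,260:420],None,fx=5,fy=5,interpolation=cv2.INTER_CUBIC)[:,:,::-1])
E
```

```text
t 6.125 tcp [583.8  85.3  73. ] grasp [583.8  75.8  89.4] F [ 5.8 -2.4 -2.1] w 0.011171538959757022
q [-0.31  0.82  0.51  1.85 -1.15  1.02  0.95] turn left [ 0.01  0.12 -0.12]
[[ 0.001  1.     0.003]
 [ 0.5    0.002 -0.866]
 [-0.866  0.002 -0.5  ]]
```

View pics/c4.png

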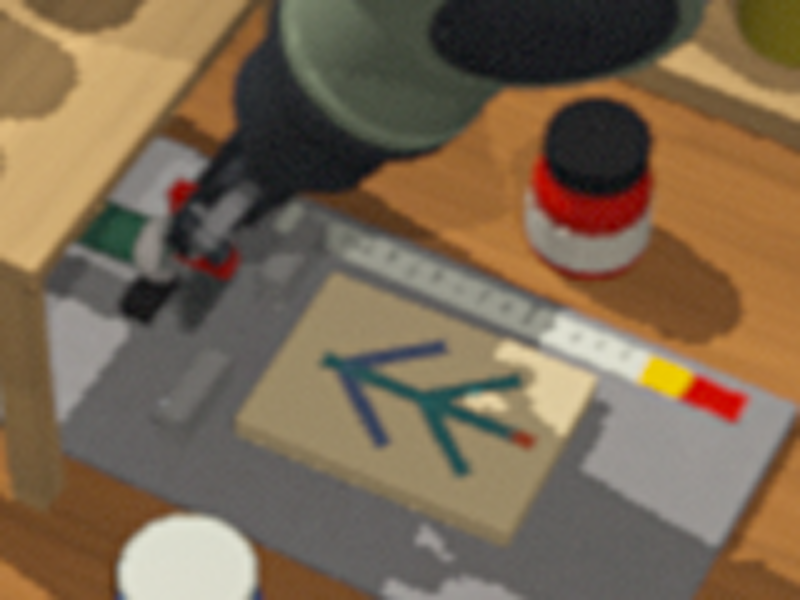

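The hook and tube are lifted clear of the tile. Now the draw.

Emit:
play_rows(deltas=[[0.3,-6,0,0,0,0,5],[0.3,-12,0,0.15,0,0,5],[0,-14,0,0.15,0,0,5],[0,-14,0,0.15,0,0,5],[0,-14,0,0.15,0,0,5],[0,-14,0,0.15,0,0,5],[0,-14,0,0.15,0,0,5],[0,-12,0,0.15,0,0,5]])

```text
clock: 7.18
position: [0.5837, -0.0132, 0.0725]
tool_rot: [3.141, 1.025, 1.574]
force: [3.5, 8.9, -2.9]
grip_width: 0.0114
```

```bash
python3 s.py 31
```

```text
t 7.175 tcp [583.7 -13.2  72.5] grasp [583.7 -23.1  88.7] F [ 3.5  8.9 -2.9] w 0.011352228951194825
q [-0.14  0.86  0.54  1.78 -1.09  1.12  1.05] turn left [-0.27  0.01 -0.2 ]
[[-0.002  1.     0.003]
 [ 0.519  0.003 -0.855]
 [-0.855  0.    -0.519]]
```

Emit:
play_rows(deltas=[[0,-12,0,0.12,0,0,5],[0,-14,0,0.12,0,0,5],[0,-14,0,0.12,0,0,5],[0,-14,0,0.12,0,0,5],[0,-14,0,0.12,0,0,5],[0,-14,0,0.12,0,0,5],[0,-13,0,0.12,0,0,5],[0,-8,0,0.12,0,0,5]])

```text
clock: 8.18
position: [0.5836, -0.1158, 0.0722]
tool_rot: [-3.141, 1.007, 1.575]
force: [1.5, 12.2, -4.4]
grip_width: 0.0111
```

```bash
python3 s.py 32; python3 - <<'E'
from h import *
b=vision.grab_frame("side");cv2.imwrite("pics/s4.png",b[:,:,::-1])
cv2.imwrite("pics/c5.png",cv2.resize(b[170:290,280:440],None,fx=5,fy=5,interpolation=cv2.INTER_CUBIC)[:,:,::-1])
E
```

```text
t 8.175 tcp [ 583.6 -115.8   72.2] grasp [ 583.7 -125.9   88.3] F [ 1.5 12.2 -4.4] w 0.011069023337597066
q [ 0.03  0.92  0.56  1.67 -1.02  1.24  1.11] turn left [-0.28 -0.01 -0.21]
[[-0.002  1.     0.003]
 [ 0.534  0.004 -0.845]
 [-0.845 -0.    -0.534]]
```

View pics/c5.png

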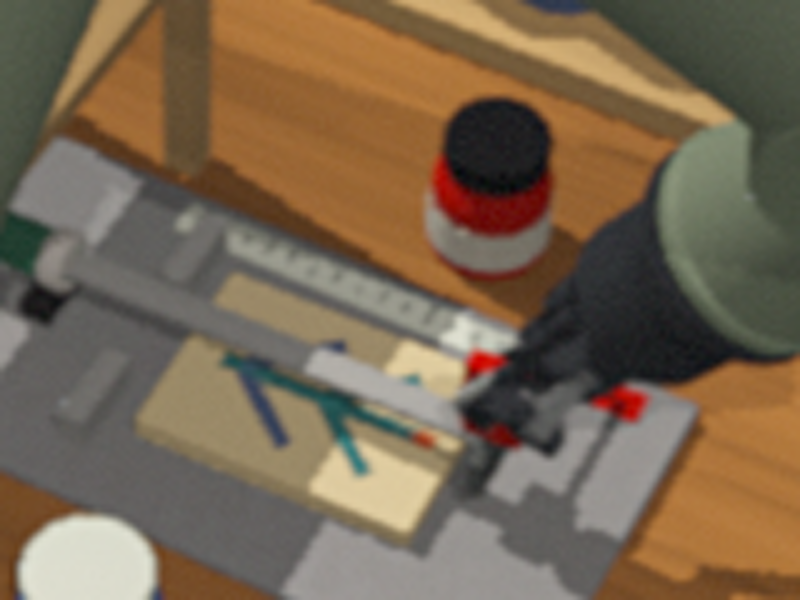

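The pointer tip is now in the yellow area, with the draw at about 0.200. The hook's plate is beyond the tile's far edge, at about (480,470) in the crop. I'll draw 7 mm more to the middle of the yellow, then lower.

Emit:
play_rows(deltas=[[0,-4,0,0,0,0,5],[0,-3,0,0,0,0,5],[0,0,0,0,0,0,5]])

```text
clock: 8.6
position: [0.5836, -0.1224, 0.0722]
tool_rot: [-3.141, 1.007, 1.575]
force: [2.2, 11.0, -4.4]
grip_width: 0.0107
```

```bash
python3 s.py 34; python3 - <<'E'
from h import *
a=vision.grab_frame("top");b=vision.grab_frame("side");cv2.imwrite("pics/s5.png",b[:,:,::-1]);cv2.imwrite("pics/t5.png",a[:,:,::-1])
c=lambda i,x,y:cv2.resize(i[y:y+100,x:x+100],None,fx=4,fy=4,interpolation=cv2.INTER_CUBIC)
cv2.imwrite("pics/c6.png",np.hstack([c(a,320,170),c(b,340,205)])[:,:,::-1])
E
```

```text
t 8.6 tcp [ 583.6 -122.4   72.2] grasp [ 583.7 -132.5   88.3] F [ 2.2 11.  -4.4] w 0.010749905966318763
q [ 0.04  0.93  0.56  1.66 -1.02  1.24  1.12] turn left [ 1.72 -0.01 -0.21]
[[-0.002  1.     0.003]
 [ 0.534  0.004 -0.845]
 [-0.845 -0.    -0.534]]
```

View pics/c6.png

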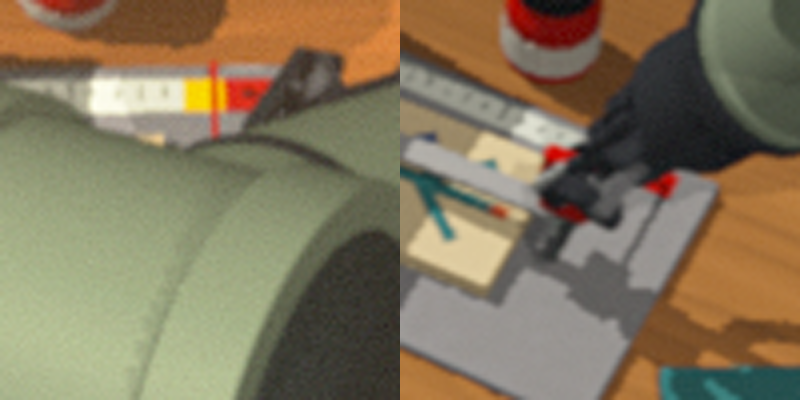

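The top crop shows the pointer line at column 214, within the yellow (186–226). Corrected for its height it stands near the middle. Now I'll lower the hook behind the tile.

Emit:
play_rows(deltas=[[0,-0.2,-3,0.3,0,0,5],[0,-0.2,-4,0.4,0,0,5],[0,-0.2,-4,0.4,0,0,5],[0,-0.2,-3,0.4,0,0,5],[0,-0.2,-2,0.2,0,0,5],[0,0,0,0,0,0,5]])

```text
clock: 9.45
position: [0.5836, -0.123, 0.0562]
tool_rot: [-3.141, 0.977, 1.575]
force: [1.4, 11.2, -2.8]
grip_width: 0.0107
```

```bash
python3 s.py 34
```

```text
t 9.45 tcp [ 583.6 -123.    56.2] grasp [ 583.7 -133.6   72. ] F [ 1.4 11.2 -2.8] w 0.010739649855999086
q [ 0.06  0.96  0.54  1.65 -1.03  1.25  1.14] turn left [-0.02 -0.01 -0.22]
[[-0.002  1.     0.003]
 [ 0.559  0.004 -0.829]
 [-0.829 -0.    -0.559]]
```

Emit:
play_rows(deltas=[[0,0,-0.7,0,0,0,5],[0,1.5,0,0,0,0,5],[0,2,0,0,0,0,5],[0,2.5,0,0,0,0,5],[0,2.5,0,0,0,0,5],[0,2.5,0,0,0,0,5],[0,2.5,0,0,0,0,5],[0,2,0,0,0,0,5]])

```text
clock: 10.45
position: [0.5837, -0.1075, 0.0557]
tool_rot: [-3.142, 0.977, 1.575]
force: [1.0, 11.1, -2.8]
grip_width: 0.0111
```

Emit:
play_rows(deltas=[[0,2,0,0,0,0,5],[0,2,0,0,0,0,5],[0,2,0,0,0,0,5],[0,2,0,0,0,0,5],[0,2,0,0,0,0,5],[0,2,0,0,0,0,5],[0,2,0,0,0,0,5],[0,0,0,0,0,0,5]])

```text
clock: 11.45
position: [0.5837, -0.0938, 0.0558]
tool_rot: [3.141, 0.978, 1.574]
force: [1.6, 9.2, -3.4]
grip_width: 0.0116
```

```bash
python3 s.py 34
```

```text
t 11.45 tcp [583.7 -93.8  55.8] grasp [ 583.7 -104.4   71.5] F [ 1.6  9.2 -3.4] w 0.011564615138322638
q [ 0.02  0.94  0.53  1.69 -1.06  1.22  1.13] turn left [ 0.03  0.01 -0.21]
[[-0.002  1.     0.003]
 [ 0.559  0.004 -0.829]
 [-0.829  0.    -0.559]]
```

Emit:
play_rows(deltas=[[0,0,-0.5,0,0,0,5],[0,0,-0.5,0,0,0,5],[0,0,0,0,0,0,5]])

```text
clock: 11.82
position: [0.5838, -0.0939, 0.0553]
tool_rot: [3.141, 0.977, 1.574]
force: [0.2, 9.2, 4.2]
grip_width: 0.0112
```

Emit:
play_rows(deltas=[[0,1,0,0,0,0,5],[0,1,0,0,0,0,5],[0,1,0,0,0,0,5],[0,1,0,0,0,0,5],[0,0,0,0,0,0,5]])

```text
clock: 12.45
position: [0.5838, -0.0898, 0.0553]
tool_rot: [3.141, 0.977, 1.574]
force: [0.4, 8.6, 4.3]
grip_width: 0.0109
```

Emit:
play_rows(deltas=[[0,1,0,0,0,0,5],[0,1,0,0,0,0,5],[0,0.7,0,0,0,0,5],[0,0,0,0,0,0,5]])

```text
clock: 12.95
position: [0.5838, -0.0872, 0.0553]
tool_rot: [3.141, 0.978, 1.574]
force: [0.0, 8.4, 4.8]
grip_width: 0.011
```

```bash
python3 s.py 34; python3 - <<'E'
from h import *
b=vision.grab_frame("side");cv2.imwrite("pics/s6.png",b[:,:,::-1])
cv2.imwrite("pics/c7.png",cv2.resize(b[170:290,280:440],None,fx=5,fy=5,interpolation=cv2.INTER_CUBIC)[:,:,::-1])
E
```

```text
t 12.95 tcp [583.8 -87.2  55.3] grasp [583.8 -97.8  71.1] F [0.  8.4 4.8] w 0.011048647631281784
q [ 0.01  0.94  0.53  1.69 -1.06  1.21  1.13] turn left [ 0.01  0.03 -0.21]
[[-0.002  1.     0.003]
 [ 0.559  0.004 -0.829]
 [-0.829  0.001 -0.559]]
```

View pics/c7.png

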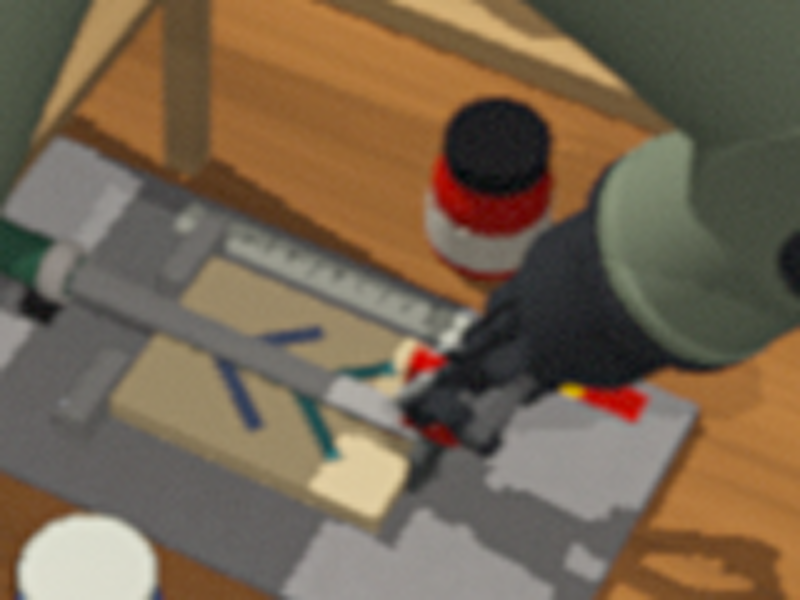

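The tile has moved back close to the fence. The spring load is still on the tool (Fy 8.4), so I'll keep easing.

Emit:
play_rows(deltas=[[0,0.6,0,0,0,0,5],[0,0.6,0,0,0,0,5],[0,0,0,0,0,0,5]])

```text
clock: 13.38
position: [0.5838, -0.0869, 0.0553]
tool_rot: [3.14, 0.979, 1.573]
force: [-0.2, 2.8, 5.1]
grip_width: 0.0113
```

Emit:
play_rows(deltas=[[0,0.6,0,0,0,0,5],[0,0.6,0,0,0,0,5],[0,0,0,0,0,0,5]])

```text
clock: 13.75
position: [0.5838, -0.0869, 0.0553]
tool_rot: [3.14, 0.981, 1.571]
force: [-1.2, -2.6, 4.8]
grip_width: 0.0112
```

The steel has contact at y = −86.9, which gives a draw of 0.170 as expected, and the spring load is now carried by the tile. I'll release and withdraw along the tool axis.

Emit:
play_rows(deltas=[[0,-0.4,0.2,0,0,0,5],[0,0,0,0,0,0,14],[0,0,0,0,0,0,22],[0,0,0,0,0,0,30],[0,0,0,0,0,0,40],[0,0,0,0,0,0,40]])

```text
clock: 14.5
position: [0.584, -0.0873, 0.0553]
tool_rot: [3.139, 0.982, 1.571]
force: [-0.1, -0.5, 0.5]
grip_width: 0.0402
```

Emit:
play_rows(deltas=[[0,-3,4.5,0,0,0,40],[0,-6,9,0,0,0,40],[0,-11,16,0,0,0,40],[0,-17,25,0,0,0,40],[0,-20,30,0,0,0,40],[0,-20,35,0,0,0,40],[0,-20,40,0,0,0,40],[0,-20,40,0,0,0,40]])

```text
clock: 15.5
position: [0.5835, -0.2059, 0.2574]
tool_rot: [3.139, 0.983, 1.57]
force: [0.1, -0.1, 0.2]
grip_width: 0.04
```

Emit:
play_rows(deltas=[[0,-40,30,0,0,0,40],[0,-40,30,0,0,0,40],[0,-40,0,0,0,0,40],[0,-40,0,0,0,0,40],[0,-40,0,0,0,0,40],[0,-30,0,0,0,0,40],[0,0,0,0,0,0,40]])

```text
clock: 16.38
position: [0.5819, -0.4378, 0.3151]
tool_rot: [3.14, 0.982, 1.568]
force: [-0.4, 0.3, 0.1]
grip_width: 0.04
```

```bash
python3 s.py 34; python3 - <<'E'
from h import *
a=vision.grab_frame("top");b=vision.grab_frame("side");cv2.imwrite("pics/s7.png",b[:,:,::-1]);cv2.imwrite("pics/t7.png",a[:,:,::-1])
c=lambda i,x,y:cv2.resize(i[y:y+150,x:x+200],None,fx=3,fy=3,interpolation=cv2.INTER_CUBIC)
A=c(a,210,150);B=c(b,240,160)
cv2.imwrite("pics/c8.png",np.hstack([A[:,:400],B[:,:400]])[:,:,::-1])
cv2.imwrite("pics/c8.png",np.hstack([cv2.resize(a[170:290,260:410],(400,320),interpolation=cv2.INTER_CUBIC),cv2.resize(b[180:310,270:430],(400,320),interpolation=cv2.INTER_CUBIC)])[:,:,::-1])
E
```

```text
t 16.375 tcp [ 581.9 -437.8  315.1] grasp [ 581.9 -448.3  330.9] F [-0.4  0.3  0.1] w 0.039971942938544315
q [ 0.61  0.98  0.44  0.75 -0.74  1.93  0.85] turn left [0.29 0.04 0.12]
[[ 0.002  1.    -0.001]
 [ 0.555 -0.002 -0.832]
 [-0.832  0.001 -0.555]]
```

View pics/c8.png

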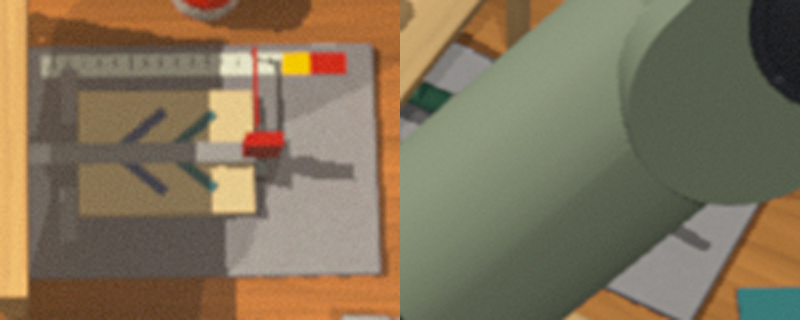

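The top view shows the tile tight to the fence blocks (near edge at crop column 78), with the hook just at its far edge and the tab free. Joint 6 is near its limit, so I'll back off a little and check numerically.

Emit:
play_rows(deltas=[[0,30,0,0,0,0,40],[0,40,0,0,0,0,40],[0,0,0,0,0,0,40]])

```text
clock: 16.85
position: [0.5849, -0.3604, 0.3167]
tool_rot: [3.137, 0.981, 1.573]
force: [0.8, 0.5, 0.9]
grip_width: 0.0395
```

```bash
python3 s.py 34|head -2; python3 - <<'E'
from h import *
a0=cv2.imread("pics/top0.png")[:,:,::-1].copy();a=cv2.imread("pics/t7.png")[:,:,::-1].copy()
H=hsv(a)
t=cv2.inRange(H,(15,30,90),(32,140,255))[195:265,280:365]
# tile side edges in lit/shaded parts: near edge (columns) per row, far edge per row
V=a.astype(float); sat=H[:,:,1].astype(float)
for nm,cols in(("near",(280,300)),("far",(345,365))):
    pts=[]
    for r in list(range(207,221))+list(range(232,247)):
        row=sat[r,cols[0]:cols[1]]; g=np.abs(np.diff(row)); i=g.argmax()
        w=g[max(0,i-1):i+2]; pts.append((cols[0]+max(0,i-1)+(w*np.arange(len(w))).sum()/w.sum()+.5,r))
    pts=np.array(pts); P=cast("top",pts,.022); k=np.abs(P[:,1]-np.median(P[:,1]))<.003
    f=np.polyfit(P[k,0],P[k,1],1); print(nm,k.sum(),"angle",np.degrees(np.arctan(f[0])).round(2),"y at .5835",np.polyval(f,.5835).round(4),"gauge x",(.047-np.polyval(f,.5835)).round(4))
# pointer col: compare yellow
d=cv2.absdiff(a,a0).max(2)
for n,(x,y,w,h) in dict(red_jar=(315,135,45,45),blue_jar=(300,287,42,40),brush=(343,285,100,28),offcut=(410,222,60,58),spat=(452,160,95,80),mug=(470,288,58,58),cream2=(205,310,55,65),black=(375,330,62,65),orange=(105,295,85,85),rack=(170,130,105,155)).items():
    s,_=cv2.phaseCorrelate(cv2.cvtColor(a0[y:y+h,x:x+w],cv2.COLOR_RGB2GRAY).astype(np.float64),cv2.cvtColor(a[y:y+h,x:x+w],cv2.COLOR_RGB2GRAY).astype(np.float64)); print(n,np.round(s,2),d[y:y+h,x:x+w].mean().round(1))
E
```

```text
t 16.85 tcp [ 584.9 -360.4  316.7] grasp [ 584.9 -371.   332.5] F [0.8 0.5 0.9] w 0.039487721919858
q [ 0.48  0.86  0.45  1.   -0.72  1.81  0.87] turn left [ 0.22  0.14 -0.34]
near 29 angle 0.05 y at .5835 0.0488 gauge x -0.0018
far 18 angle -1.02 y at .5835 -0.0941 gauge x 0.1411
red_jar [0.5 0.3] 10.2
blue_jar [ 0.39 -0.01] 17.2
brush [ 0.03 -0.11] 5.1
offcut [-0.11 -0.05] 5.3
spat [-0.02  0.03] 6.2
mug [-6.99 11.62] 67.2
cream2 [-0.03  0.03] 8.4
black [ 0.08 -0.01] 7.8
orange [-0.01  0.03] 16.9
rack [-0.02 -0.02] 5.7
```

The near edge is square to within 0.05° and at the fence. The mug patch differs, probably hidden by the arm, so I'll check with one view.

```bash
python3 - <<'E'
from h import *
a=vision.grab_frame("top");b=vision.grab_frame("side")
cv2.imwrite("pics/c9.png",np.hstack([cv2.resize(a,(400,300)),cv2.resize(b,(400,300))])[:,:,::-1])
E
```

```text
(no output)
```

View pics/c9.png

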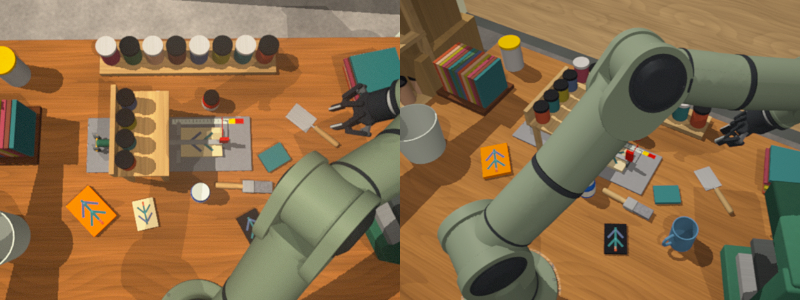

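The mug stands unmoved in the side view at (684,234). In the top view the arm only hides it. I'll hand in.

```bash
python3 -c "
from workcell import workorder;print(workorder.job_done())"
```

```text
the job is handed in; nothing more can be done
None
```

The tile is held against the fence by the spring, with the hook down and the gripper clear; I handed the job in at about 17 s. I took the red tab from under the shelf at about 34° of lean and lifted the hook over the larger cream leaf tile. I drew it to about 0.207, where the top view showed the pointer near the middle of the yellow. Then I lowered it behind the far edge, eased it back in small steps until the tile carried the spring, and let go.

**Last checks:**
- **Fit to the fence:** the steel made contact at a draw of about 0.170, as expected for a tight tile. The tile's near edge was square to within 0.05° and read 1.8 mm past the fence face, which is within the calibration error.
- **Hook down:** while I still held the tab, a push of about 4–5 N showed it resting at its parked height. After release I checked this only in the pictures.
- **Bystanders:** brush, offcut, spatula and shelf showed shifts of about 0.1 px or less in the top view. The jars read up to 0.5 px, probably from changed light and shadows.

**Checks that disagreed:**
- **Far edge:** its fit gave −1.0°, but on fewer points and next to the hook and its shadow, so I relied on the near edge.
- **Mug:** the top-view comparison failed because the arm hid it, but the side view showed it standing where it was.
- **Joint 6:** it read 1.93, its upper limit, for a moment while I withdrew, so I backed it off to 1.81. I can't rule out that it went slightly over.

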